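# Clamp the glued wax tin in the quick-release press

### The job

The lid of the round wax tin that stands in the small press has just been glued and has to be held down while it sets. Squeeze the quick-release lever of the press against its grip plate and slide the jaw down until its pad rests on the tin, let the lever spring back so that the pawl drops into the rack, then turn the knob clockwise until the tin is clamped firmly, gently enough not to dent it. Leave the tin where it stands and the small things nearby undisturbed, and let go.

Things in the scene. Friction and masses are not known exactly. Their poses are not given: they have to be found in the camera images.
- press_base (a point): small grey cast press fixed to the worktop; this point lies on the worktop under the screw axis. x points from the screw to the post, z up. The steel post (22 x 24 mm, 172 mm high) stands 85 mm along +x; the base plate is 185 x 116 mm, 10 mm high. The jaw, a grey arm 28 mm wide, slides up and down on the post; lever and grip plate stand on its free end, the screw goes through its middle
- squeeze_mid (a point): moves with the jaw: the point between the fingers to squeeze the lever from above, 74 mm from the screw axis away from the post (press -x); axes as the press's. Fingers that close along y, centred here, end 21 mm apart with the lever fully squeezed. The arm's top lies 36 mm below this point, the plates' tops 14 mm above it. 7 N of squeeze holds the lever in
- grip_plate (a point): centre of the outer (+y) face of the fixed upright grip plate, 22 mm wide, 8 mm thick, on the arm's free end, 11 mm to the press's +y of squeeze_mid. Its mate on the -y side is the leaning steel lever paddle (22 mm wide, 4 mm thick), hinged at its foot: its outer face is 23 mm from squeeze_mid at rest, 10 mm when fully squeezed towards the plate
- lever (a joint): angle of the quick-release lever, rad: 0 at rest with the pawl seated in the rack, 0.42 fully squeezed. From about 0.26 the pawl is clear and the jaw slides. A spring returns it. A reading above 0.08 after letting go means that the pawl stands on a tooth's crest and the jaw is not locked until it is moved a few mm (teeth 6 mm apart, about 1.5 mm of play)
- jaw (a joint): how far the jaw has slid down its post, m: 0 at the top, at most 0.055. With the pawl clear it stays where it is left; about 2 N moves it down, about 7 N up
- knob (a joint): how far the knob has been turned clockwise as seen from above, rad: 0 at the start and at the upper stop, at most 4.0. It lowers the pad (and the knob itself) by 4 mm per rad and stays where it is left
- knob_grip (a point): on the screw axis, half-way up the round black knob on top of the screw (42 mm diameter, 26 mm high); grip it here from above at any yaw. Its friction is 0.17 N m either way; each newton of clamping adds 0.004 N m. Firmly clamped is at least 10 N (0.21 N m in all); the tin dents above 40 N (0.33 N m). Once the pad presses, the force grows by some 30 N per rad
- pad: round rubber foot at the lower end of the screw, 32 mm diameter, 8 mm thick; the origin is the centre of its underside, 86 mm below and 74 mm along press +x from squeeze_mid when the knob is at 0. It is sprung: it gives by up to 6 mm, 8 N per mm
- tin_top (a point): centre of the top of the tin, its z axis up
- wax_tin: flat round wax tin, 70 mm diameter, 25 mm high, standing loose on the wooden bed block (88 mm square) under the pad; the origin is the centre of its underside. The bed's height differs from one time to the next
- stain_stick: upright stick bottle, 29 mm diameter, 99 mm high, to the left of the press; origin at the centre of its foot. Leave alone
- pill_bottle: small white bottle, 38 mm diameter, 78 mm high, to the left of the press; origin at the centre of its foot. Leave alone
- spool: thread spool, 29 mm diameter, 40 mm high, to the right of the press; origin at the centre of its foot. Leave alone
Not all that is in view belongs to the job. Of the things that look like the part that bears press_base, the largest one is meant.

How it is judged:
On the way, in this order (a step that is already met when the one before it is completed fails the run):
1. with the lever squeezed, the jaw is slid down until the pad is on the tin, or within 6 mm of it (value of joint lever above 0.2 rad and z of pad in the frame of tin_top below 0.006 m), for 0.1 s.
2. the lever has sprung back with its pawl in the rack and the pad still within 9 mm of the tin (value of joint lever below 0.08 rad and z of pad in the frame of tin_top below 0.009 m), for 0.1 s.
At the end, for the whole second after the job is handed in: The pad clamps the tin with at least 10 N, the knob having been turned clockwise by more than 0.2 rad; the lever is back at rest (under 0.08 rad) with the pawl in the rack; the tin is at rest with its centre within 20 mm of the pad's (contact force between wax_tin and pad above 10 N and value of joint knob above 0.2 rad and value of joint lever below 0.08 rad and horizontal distance between pad and tin_top below 0.02 m and linear speed of wax_tin below 0.01 m/s); the robot touches nothing.
It fails at once if the pad presses on the tin with more than 40 N (it dents) (contact force between wax_tin and pad above 40 N).
It fails at once if the tin is shoved by more than 15 mm (distance of wax_tin from where it was at the start of the episode above 0.015 m).
It fails at once if a bystander is moved by more than 20 mm (distance of any of stain_stick, pill_bottle, spool from where it was at the start of the episode above 0.02 m).
It also fails if it takes over 67 s, if anything falls off the work surface, if the arm or the gripper's body presses on something with over 40 N, if the wrist force passes 120 N, or if a joint passes its speed limit or range.

### The arm

A 6-joint arm with a two-finger parallel gripper is mounted at the origin on a cart in front of the work surface, level with it; the furniture and walls round the work are solid. World frame = base frame: x ahead of the robot, y to its left, z up, the work surface at z = 0. Lengths are in m, angles in rad, forces in N, time in s.
With the tool pointing down it reaches from about 0.35 to 0.85 m from the base axis. Payload 8.1 kg.
Tool frame: the origin (TCP) lies midway between the tips of the shut fingers; the grasp point (between the pads) lies 19 mm behind it; x points along the fingers, y is the direction in which the jaws open and shut, and the axes are right-handed (so a half turn about x gives the same grasp; the last joint's range is limited). The gripper opens to 93 mm and grips with 3 to 60 N. Pads are 15 mm wide; open, the fingers measure 128 mm over their backs; the gripper's body (75 mm by 188 mm) begins 65 mm behind the grasp point.
Start: joints at [-1.209, 0.13, 1.488, -0, 1.523, -0.085], TCP at [0.259, -0.541, 0.179] pointing down, gripper open.
Joint ranges: [-2.96, 2.96], [-0.89, 2.26], [0.02, 2.5], [-1.34, 4.48], [0, 2.73], [-2.66, 2.66]. Speed limits (rad/s): [2.39, 2.39, 2.79, 3.14, 3.14, 3.14].

### API

Orientations are given as a 3x3 rotation matrix whose columns are the frame's x, y, z axes.
In Python, from rig import readout, get_image, job gives the robot as it stands.
- The arm moves only by the shell command python3 -m creep 'ROWS' [OPENING] [FORCE]. ROWS is JSON, one flat list of numbers, 4 for each row, row after row: the shift along the tool's x, y, z in m, then the turn about the tool's x in rad. In form: [tx, ty, tz, roll, tx, ty, tz, roll, ...]. A call has 1 to 5 rows; each row shifts and turns the pose as measured when the row begins, along the tool's axes as they then stand; what a row does not reach is not made up. A row lasts 1/12 s, in which the tool goes at most 41.7 mm and 7.16 degrees, less where a joint would pass 70% of its speed; a pose out of reach is approached as far as the arm can. A call with a gripper value outside its range is refused whole. OPENING is the opening, from 0 (shut) to 1 (fully open), set as the call begins (- or left out, the last holds). The fingers move at their own pace and stop on an object; FORCE is the grip in N (left out, the last holds). Time passes only in rows, so rows that do not move let the fingers close. It gives the time, the measured TCP pose, the force and the opening at its end, in the units of the state.
- readout.sense(): the state, without advancing time (a new reading comes with each control period).
- get_image(name): name is "scene" or "top" or "wrist"; returns a dict with "frame" (384x512x3 uint8, red, green, blue), "camera_matrix" (3x3 intrinsics, pixels), "k1" (the pictures are not rectified: a ray, as slopes to the right and down, at radius r is drawn at 1 + k1 r^2 times it, then the intrinsics apply), "extrinsics" (4x4, takes a point from camera to world coordinates). Camera axes: x right, y down, z forward; pixel columns grow to the right and rows downward; lengths in m; the calibration is good to about 2 mm. A picture is of the moment at which its call begins. There is no depth.
- job.sign_off(): hands the job in, once; it reports no verdict.
The state is a dict: "t": time; "joint_positions": joint angles; "qvel": joint speeds; "joint_efforts": joint torques, N m; "ee_pos": TCP position; "tool_rot": TCP orientation; "contact_force": force on the tool from outside, world axes, zero at the start; "torque": the same for the moment, N m; "width": finger opening in m.
Only numpy, scipy, OpenCV 4.12 (cv2) and the standard library are available. Lean on these libraries where they do the work, as an engineer would, in place of code of your own. Each camera call takes 0.05 s, during which the arm holds its last target. There are 200 camera calls.

## Working session

There is one attempt and no reset: what is moved stays moved. The work goes in short steps, Python scripts to look and compute and a shell command to move; the robot and the scene stay as the last step left them, time stands still between calls to the robot, and variables do not carry over. Pictures are saved under pics/ and viewed, about 8 in all and at most 12, crops included, and the job is handed in when it is done.

```bash
ls; mkdir -p pics; cat > h.py <<'E'
import numpy as np, cv2
from rig import readout, get_image, job
def grab(n,f):
    d=get_image(n); cv2.imwrite('pics/'+f+'.png',d['frame'][:,:,::-1]); np.savez('pics/'+f+'.npz',K=d['camera_matrix'],k1=d['k1'],E=d['extrinsics'],im=d['frame']); return d
def load(f): return np.load('pics/'+f+'.npz')
def ray(d,u,v):
    K=np.array(d['K']); p=np.array([(u-K[0,2])/K[0,0],(v-K[1,2])/K[1,1]]); q=p.copy()
    for _ in range(30): q=p/(1+float(d['k1'])*(q@q))
    E=d['E']; r=E[:3,:3]@np.array([q[0],q[1],1]); return E[:3,3],r/np.linalg.norm(r)
def onz(d,u,v,z):
    o,r=ray(d,u,v); return o+r*(z-o[2])/r[2]
def tri(*obs):
    A=np.zeros((3,3));b=np.zeros(3);R=[]
    for d,u,v in obs:
        o,r=ray(d,u,v);P=np.eye(3)-np.outer(r,r);A+=P;b+=P@o;R.append((o,P))
    x=np.linalg.solve(A,b); return x,[np.linalg.norm(P@(x-o)) for o,P in R]
def proj(d,X):
    E=d['E']; c=E[:3,:3].T@(np.array(X)-E[:3,3]); q=c[:2]/c[2]; q=q*(1+float(d['k1'])*(q@q)); K=d['K']
    return K[0,0]*q[0]+K[0,2],K[1,1]*q[1]+K[1,2]
E
python3 - <<'E'
from h import *
for n in('scene','top','wrist'):
    d=grab(n,n+'0'); print(n,d['extrinsics'].round(3).tolist(),d['camera_matrix'].round(1).tolist(),d['k1'])
a,b=[cv2.imread('pics/%s0.png'%n) for n in('scene','top')]
cv2.imwrite('pics/s.png',cv2.resize(a,(800,600)));cv2.imwrite('pics/t.png',cv2.resize(b,(800,600)))
s=readout.sense();print(s['t'],s['ee_pos'],s['tool_rot'],s['contact_force'],s['width'])
E
```

```text
pics
scene [[-0.575, -0.367, 0.731, -0.647], [-0.818, 0.26, -0.513, 0.927], [-0.002, -0.893, -0.45, 0.874], [0.0, 0.0, 0.0, 1.0]] [[472.6, 0.0, 257.3], [0.0, 472.6, 189.0], [0.0, 0.0, 1.0]] 0.037646912954279514
top [[-0.008, -0.994, 0.105, 0.424], [-1.0, 0.01, 0.017, 0.078], [-0.018, -0.105, -0.994, 1.412], [0.0, 0.0, 0.0, 1.0]] [[409.8, 0.0, 257.3], [0.0, 409.8, 191.0], [0.0, 0.0, 1.0]] -0.04866870364253994
wrist [[0.431, -0.872, -0.231, 0.323], [-0.902, -0.417, -0.107, -0.51], [-0.003, 0.254, -0.967, 0.384], [0.0, 0.0, 0.0, 1.0]] [[270.5, 0.0, 257.3], [0.0, 270.5, 189.0], [0.0, 0.0, 1.0]] -0.04627964166248901
0.15 [ 0.2590569  -0.54063771  0.17851321] [[-5.48812185e-04  4.32046954e-01 -9.01850946e-01]
 [ 1.35154518e-03 -9.01849937e-01 -4.32047294e-01]
 [-9.99998936e-01 -1.45600512e-03 -8.89847433e-05]] [-0.2259748   0.10050412  0.34104351] 0.0925513975976161
```

View pics/s.png

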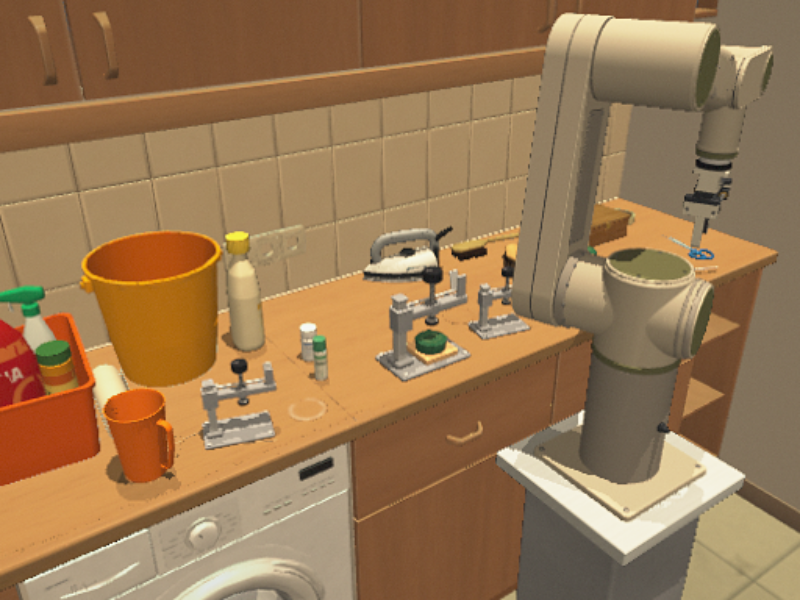

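View pics/t.png

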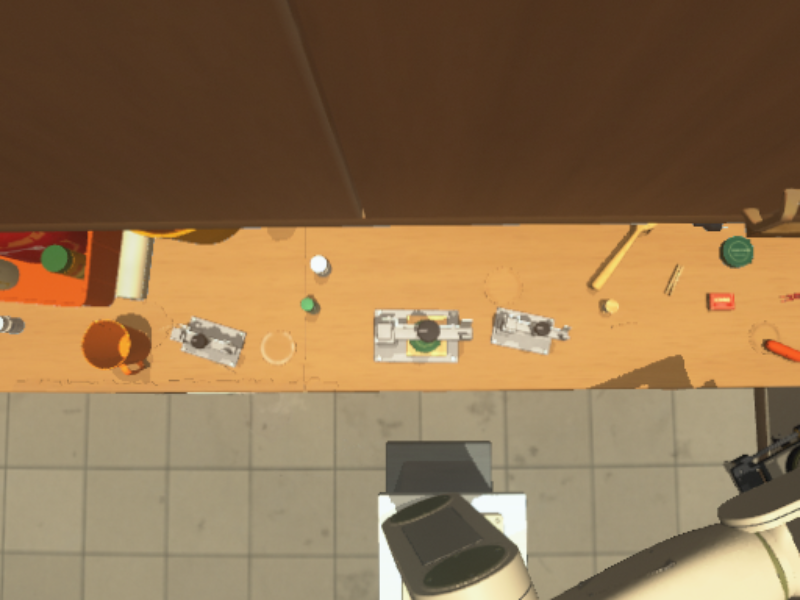

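The press candidates are scene (235,400), (430,320) and (500,300). The middle one, at top (420,335), is the largest and is the one with a tin in it. I'll confirm that in one enlarged crop.

```bash
python3 - <<'E'
from h import *
a,b=load('scene0')['im'],load('top0')['im']
A=cv2.resize(a[165:245,235:315],(560,560),interpolation=cv2.INTER_CUBIC)  #7x
B=cv2.resize(b[190:240,230:310],(800,500),interpolation=cv2.INTER_CUBIC)
A=cv2.resize(a[165:245,235:305],(350,400),interpolation=cv2.INTER_CUBIC) #5x
B=cv2.resize(b[190:240,232:308],(456,300),interpolation=cv2.INTER_CUBIC) #6x
c=np.zeros((400,810,3),np.uint8);c[:,:350]=A;c[:300,352:808]=B
cv2.imwrite('pics/crop.png',c[:,:800,::-1])
E
```

```text
(no output)
```

View pics/crop.png

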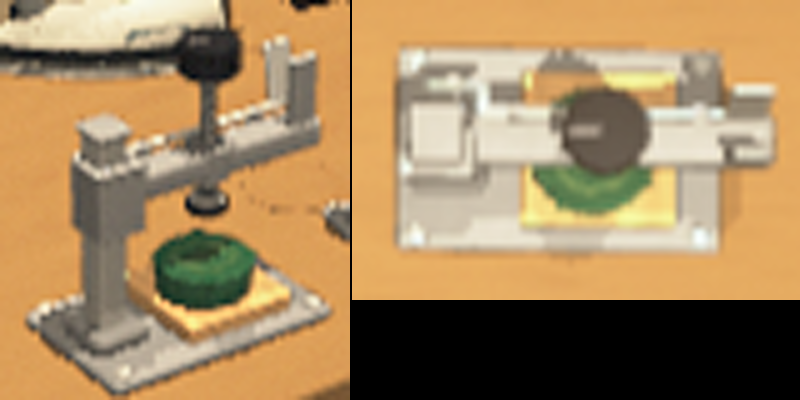

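The crop confirms the middle press: it is the largest, it holds the green tin, its post is on the left (+y) and its free end is on the right. The grip plate is on the near side and the lever on the far side. Next I'll measure it.

```bash
python3 - <<'E'
from h import *
S,T=load('scene0'),load('top0')
t=lambda x,y:(T,232+(x-352+.5)/6-.5,190+(y+.5)/6-.5)
s=lambda x,y:(S,235+(x+.5)/5-.5,165+(y+.5)/5-.5)
np.set_printoptions(precision=4,suppress=True)
C=[onz(*t(*p),.010) for p in((400,48),(718,50),(718,250),(398,250))]
print(np.array(C)); c=np.mean(C,0); print('centre',c,np.linalg.norm(C[0]-C[1]),np.linalg.norm(C[0]-C[3]))
print('knob',tri(t(604,130),s(210,50)))
print('post',tri(t(437,132),s(105,127)))
print('plate top',tri(t(742,150),s(303,56)))
print('lever top',tri(t(752,92),s(278,41)))
for z in(.05,.06,.07,.08): print('tin',z,onz(*s(204,255),z))
print('pad',[ (z,onz(*s(208,208),z)) for z in(.08,.1,.12)])
W=load('wrist0');E=W['E'];
E
```

```text
[[ 0.5495  0.1637  0.01  ]
 [ 0.5466 -0.0182  0.01  ]
 [ 0.4328 -0.0164  0.01  ]
 [ 0.4342  0.1652  0.01  ]]
centre [0.4908 0.0736 0.01  ] 0.1819439967313868 0.11523074842814215
knob (array([0.4904, 0.0515, 0.2063]), [np.float64(0.00033491319793582615), np.float64(0.00033491319793578744)])
post (array([0.4923, 0.1354, 0.1723]), [np.float64(0.0001598408723385069), np.float64(0.0001598408723385316)])
plate top (array([ 0.4798, -0.0187,  0.1869]), [np.float64(0.0019652078759521754), np.float64(0.0019652078759521798)])
lever top (array([ 0.5098, -0.023 ,  0.1857]), [np.float64(0.00030158148233816516), np.float64(0.0003015814823381875)])
tin 0.05 [0.4888 0.0544 0.05  ]
tin 0.06 [0.475 0.065 0.06 ]
tin 0.07 [0.4612 0.0756 0.07  ]
tin 0.08 [0.4474 0.0861 0.08  ]
pad [(0.08, array([0.4981, 0.0444, 0.08  ])), (0.1, array([0.4693, 0.0666, 0.1   ])), (0.12, array([0.4405, 0.0888, 0.12  ]))]
```

```bash
python3 -m creep '[-0.04,0,0,-0.12,-0.04,0,0,-0.12,-0.04,0,0,-0.12,-0.02,0,0,-0.12,0,0,0,-0.12]' 1; python3 -m creep '[0,0,0,-0.12,0,0,0,-0.12,0,0,0,-0.12,0,0,0,-0.12,0,0,0,0]'
```

```text
t: 0.57
ee_pos: [0.2576, -0.5368, 0.3167]
tool_rot: [[-0.006, 0.875, -0.484], [0.015, -0.484, -0.875], [-1.0, -0.012, -0.011]]
contact_force: [-0.0, -0.8, 0.3]
width: 0.093
t: 0.98
ee_pos: [0.2581, -0.5379, 0.3199]
tool_rot: [[-0.004, 1.0, 0.0], [0.011, 0.001, -1.0], [-1.0, -0.004, -0.011]]
contact_force: [-0.2, -0.5, 1.3]
width: 0.0933
```

```bash
R='';python3 -m creep '[0,0.015,-0.035,0,0,0.015,-0.035,0,0,0.015,-0.035,0,0,0.015,-0.035,0,0,0.015,-0.035,0]'; python3 -m creep '[0,0.015,-0.035,0,0,0.015,-0.035,0,0,0.015,-0.035,0,0,0.015,-0.035,0,0,0.015,-0.035,0]';python3 -m creep '[0,0.015,-0.03,0,0,0.015,-0.03,0,0,0.015,-0.03,0,0,0.015,-0.03,0,0,0,0,0]'
```

```text
t: 1.4
ee_pos: [0.3322, -0.3624, 0.3151]
tool_rot: [[-0.01, 0.999, -0.032], [0.018, -0.032, -0.999], [-1.0, -0.01, -0.018]]
contact_force: [0.8, 0.3, 0.7]
width: 0.0931
t: 1.82
ee_pos: [0.4154, -0.1815, 0.3163]
tool_rot: [[-0.01, 0.998, -0.058], [0.019, -0.058, -0.998], [-1.0, -0.011, -0.019]]
contact_force: [0.7, -0.2, -0.7]
width: 0.0929
t: 2.23
ee_pos: [0.4861, -0.0526, 0.3174]
tool_rot: [[-0.01, 0.997, -0.077], [0.022, -0.076, -0.997], [-1.0, -0.011, -0.021]]
contact_force: [0.4, -0.5, -0.2]
width: 0.0928
```

```bash
python3 -m creep '[0,0.002,-0.02,-0.06,0,0,-0.01,0,0,0,0,0]'; python3 - <<'E'
from h import *
d=grab('wrist','w1'); T=load('w1'); print(d['extrinsics'].round(3).tolist())
im=cv2.imread('pics/w1.png')
for X in((.4904,.0515,.2193),(.489,-.0225,.172),(.4799,-.0225,.186)): print(proj(T,X))
cv2.imwrite('pics/w1b.png',cv2.resize(im,(800,600),interpolation=cv2.INTER_CUBIC))
E
```

```text
t: 2.48
ee_pos: [0.49, -0.0198, 0.3167]
tool_rot: [[-0.012, 1.0, -0.022], [0.022, -0.022, -1.0], [-1.0, -0.013, -0.021]]
contact_force: [0.5, 0.1, -0.6]
width: 0.0931
[[1.0, -0.019, -0.019, 0.494], [-0.023, -0.972, -0.233, 0.046], [-0.014, 0.233, -0.972, 0.524], [0.0, 0.0, 0.0, 1.0]]
(np.float64(257.38808935385464), np.float64(119.46199949729497))
(np.float64(258.0908910963893), np.float64(177.656567861058))
(np.float64(250.83134821750673), np.float64(179.9126862741491))
```

View pics/w1b.png

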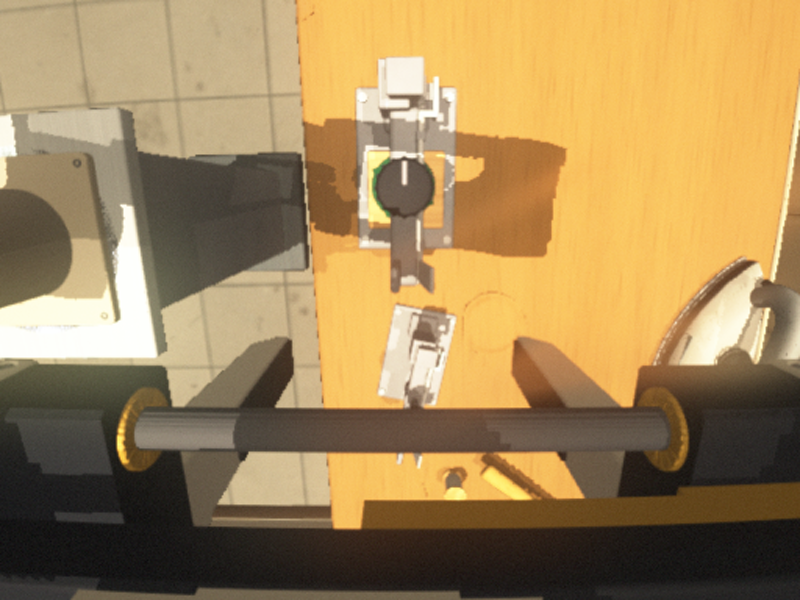

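The wrist view shows the knob at (404,186), the grip plate top at (397,275) and the lever top at (427,275). All three agree with the predictions.

```bash
python3 - <<'E'
from h import *
T=load('w1');np.set_printoptions(precision=4,suppress=True)
f=lambda x,y,z:onz(T,(x+.5)/1.5625-.5,(y+.5)/1.5625-.5,z)
print('knob',f(404,186,.2193),'plate',f(397,277,.186),'lever',f(427,277,.186),'post',f(404,76,.172))
im=T['im'][160:200,235:295];cv2.imwrite('pics/w1c.png',cv2.resize(im,(780,520),interpolation=cv2.INTER_CUBIC)[:,:,::-1])
E
```

```text
knob [0.4915 0.0521 0.2193] plate [ 0.4839 -0.0189  0.186 ] lever [ 0.5083 -0.0194  0.186 ] post [0.4929 0.1357 0.172 ]
```

View pics/w1c.png

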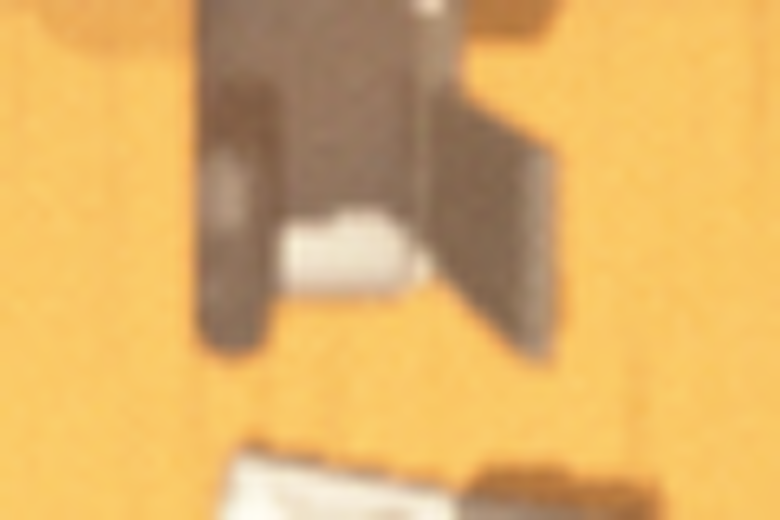

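The plate top spans crop x 200–272 and y 150–355. The lever top spans x 527–555 and y 150–360.

```bash
python3 - <<'E'
from h import *
T=load('w1');np.set_printoptions(precision=4,suppress=True)
f=lambda x,y,z:onz(T,235+(x+.5)/13-.5,160+(y+.5)/13-.5,z)
for p in((197,250),(277,250),(527,255),(556,255),(235,150),(235,355),(541,150),(541,360)): print(p,f(*p,.186))
E
```

```text
(197, 250) [ 0.4785 -0.021   0.186 ]
(277, 250) [ 0.4863 -0.0211  0.186 ]
(527, 255) [ 0.5108 -0.0221  0.186 ]
(556, 255) [ 0.5136 -0.0222  0.186 ]
(235, 150) [ 0.4825 -0.0112  0.186 ]
(235, 355) [ 0.4819 -0.0316  0.186 ]
(541, 150) [ 0.5122 -0.0118  0.186 ]
(541, 360) [ 0.512  -0.0327  0.186 ]
```

```bash
python3 -m creep '[0.025,0,0.001,0,0.025,0,0.002,0,0.025,0.001,0.001,0,0.02,0.001,0.001,0,0,0,0,0]'; python3 -m creep '[0.025,0,0,0,0.02,0,0,0,0.015,0,0,0,0,0,0,0]'
```

```text
t: 2.95
ee_pos: [0.4912, -0.0288, 0.22]
tool_rot: [[-0.008, 0.999, -0.037], [0.018, -0.037, -0.999], [-1.0, -0.008, -0.018]]
contact_force: [-1.1, 0.6, -1.3]
width: 0.0928
t: 3.28
ee_pos: [0.4908, -0.0321, 0.1611]
tool_rot: [[-0.006, 0.999, -0.049], [0.017, -0.049, -0.999], [-1.0, -0.006, -0.017]]
contact_force: [-1.0, -0.4, -0.8]
width: 0.093
```

```bash
python3 -m creep '[0.004,-0.001,-0.005,-0.03,0.004,-0.001,-0.005,0,0,0,0,0]'; python3 -m creep '[0,0,0,0]'
```

```text
t: 3.53
ee_pos: [0.4901, -0.023, 0.1565]
tool_rot: [[-0.003, 1.0, -0.02], [0.016, -0.02, -1.0], [-1.0, -0.003, -0.016]]
contact_force: [-0.5, 0.6, 0.5]
width: 0.0929
t: 3.62
ee_pos: [0.4907, -0.0229, 0.1577]
tool_rot: [[-0.001, 1.0, -0.02], [0.016, -0.02, -1.0], [-1.0, -0.002, -0.016]]
contact_force: [-0.1, -0.1, 0.5]
width: 0.093
```

```bash
python3 -m creep '[0.004,-0.001,0,0,0,0,0,0]'; python3 -m creep '[0,0,0,0,0,0,0,0,0,0,0,0,0,0,0,0,0,0,0,0]' 0 20;python3 -m creep '[0,0,0,0,0,0,0,0,0,0,0,0,0,0,0,0,0,0,0,0]'
```

```text
t: 3.78
ee_pos: [0.4909, -0.0228, 0.1555]
tool_rot: [[0.002, 1.0, -0.02], [0.015, -0.02, -1.0], [-1.0, 0.002, -0.015]]
contact_force: [-0.8, 0.1, 0.1]
width: 0.0931
t: 4.2
ee_pos: [0.4917, -0.0229, 0.1567]
tool_rot: [[0.004, 1.0, -0.02], [0.015, -0.02, -1.0], [-1.0, 0.004, -0.015]]
contact_force: [0.7, 0.2, 0.1]
width: 0.0644
t: 4.62
ee_pos: [0.4916, -0.0229, 0.1566]
tool_rot: [[0.004, 1.0, -0.02], [0.015, -0.02, -1.0], [-1.0, 0.003, -0.015]]
contact_force: [0.8, 0.5, -0.2]
width: 0.0311
```

```bash
python3 -m creep '[0.003,-0.002,0,0,0,0,0,0,0,0,0,0,0,0,0,0,0,0,0,0]'; python3 -m creep '[0,0,0,0,0,0,0,0]'
```

```text
t: 5.03
ee_pos: [0.4892, -0.0228, 0.153]
tool_rot: [[0.003, 1.0, -0.02], [0.015, -0.02, -1.0], [-1.0, 0.003, -0.015]]
contact_force: [0.1, -0.9, -0.3]
width: 0.0013
t: 5.2
ee_pos: [0.4892, -0.0228, 0.153]
tool_rot: [[0.003, 1.0, -0.02], [0.015, -0.02, -1.0], [-1.0, 0.003, -0.015]]
contact_force: [-1.1, 1.0, 0.7]
width: 0.0007
```

The fingers shut on nothing, so I need to look again.

```bash
python3 - <<'E'
from h import *
grab('scene','s2');grab('wrist','w2');S=load('s2');W=load('w2')
s=readout.sense();print(s['ee_pos'],s['width'],s['contact_force'])
print(proj(S,(.4892,-.0228,.153)),proj(S,(.489,-.0215,.172)),proj(W,(.489,-.0215,.172)))
a=cv2.resize(S['im'][150:250,215:335],(400,333),interpolation=cv2.INTER_CUBIC)
a=cv2.resize(S['im'][140:240,225:325],(400,400),interpolation=cv2.INTER_CUBIC)
b=cv2.resize(W['im'][60:310,160:360],(400,500),interpolation=cv2.INTER_CUBIC)
c=np.zeros((500,800,3),np.uint8);c[:400,:400]=a;c[:,400:]=b;cv2.imwrite('pics/c2.png',c[:,:,::-1])
E
```

```text
[ 0.48919468 -0.02285493  0.15308291] 0.0006064797466481898 [-0.10001359 -0.06069953  0.02616179]
(np.float64(293.51652170647145), np.float64(183.40244256538313)) (np.float64(293.4376892829112), np.float64(178.57708013428515)) (np.float64(257.1057891288008), np.float64(215.26206095692197))
```

View pics/c2.png

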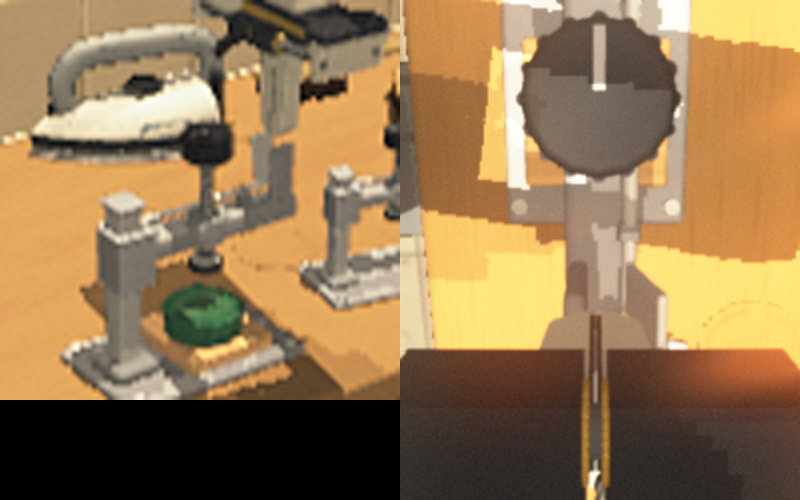

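```bash
python3 - <<'E'
from h import *
W1=load('w1');W=load('w2');S=load('s2')
p=np.array([.4902,-.0198,.3167]);x=np.array([-.012,.022,-1]);y=np.array([1,-.022,-.013]);z=np.array([-.022,-1,-.021])
for dz in(-.0075,.0075):
  for b in (0,-.019,-.06): print('w1',dz,b,np.round(proj(W1,p-.0465*y+z*dz+x*b),0)*1.5625)
p=np.array([.4892,-.0228,.153]);x=np.array([.003,.015,-1]);y=np.array([1,-.02,0]);z=np.array([-.02,-1,-.015])
for dz in(-.0075,.0075):
  for b in (0,-.019,-.06): q=proj(W,p+z*dz+x*b);print('w2',dz,b,400+(q[0]-160)*2,(q[1]-60)*2)
def sc(*X): q=proj(S,X);return np.round([(q[0]-225)*4,(q[1]-140)*4])
for X in((.489,-.0228,.153),(.489,-.0228,.186),(.489,-.05,.153),(.489,-.05,.19),(.4785,-.0105,.186),(.4785,-.0325,.186),(.4785,-.0325,.136),(.489,-.022,.21)):print(X,sc(*X))
E
```

```text
w1 -0.0075 0 [310.9375 312.5   ]
w1 -0.0075 -0.019 [303.125 325.   ]
w1 -0.0075 -0.06 [278.125 359.375]
w1 0.0075 0 [312.5   340.625]
w1 0.0075 -0.019 [304.6875 354.6875]
w1 0.0075 -0.06 [281.25  396.875]
w2 -0.0075 0 594.6827947864044 279.86568864810357
w2 -0.0075 -0.019 594.6761517024637 295.17938368017786
w2 -0.0075 -0.06 594.6564489685858 340.40649068265975
w2 0.0075 0 594.7125229651896 315.3948531856897
w2 0.0075 -0.019 594.7086912904359 333.65081011699635
w2 0.0075 -0.06 594.6973282718183 387.13399202292055
(0.489, -0.0228, 0.153) [274. 174.]
(0.489, -0.0228, 0.186) [275. 139.]
(0.489, -0.05, 0.153) [298. 166.]
(0.489, -0.05, 0.19) [300. 127.]
(0.4785, -0.0105, 0.186) [272. 147.]
(0.4785, -0.0325, 0.186) [292. 141.]
(0.4785, -0.0325, 0.136) [290. 193.]
(0.489, -0.022, 0.21) [276. 114.]
```

```bash
python3 - <<'E'
from h import *
S=load('scene0')
for z in(.1785,.21,.22): 
  for s in(-1,1): print(z,s,np.array(proj(S,np.array([.259,-.5406,z])+s*.046*np.array([.432,-.902,0])))*1.5625)
a=S['im'][105:175,420:480];b=load('s2')['im'][140:200,265:325]
c=np.zeros((520,800,3),np.uint8);c[:455,:390]=cv2.resize(a,(390,455),interpolation=cv2.INTER_CUBIC);c[:400,400:]=cv2.resize(b,(400,400),interpolation=cv2.INTER_CUBIC)
cv2.imwrite('pics/c3.png',c[:,:,::-1])
for X in((.259,-.5406,.1785),(.259,-.5406,.2155)):
  for s in(-1,1): q=proj(S,np.array(X)+s*.046*np.array([.432,-.902,0]));print((q[0]-420)*6.5,(q[1]-105)*6.5)
S=load('s2')
for z in(.153,.172,.19,.21): q=proj(S,(.489,-.0228,z));print(z,400+(q[0]-265)*400/60,(q[1]-140)*400/60)
E
```

```text
0.1785 -1 [691.40369816 262.68745271]
0.1785 1 [698.74333953 248.76742148]
0.21 -1 [693.86346267 249.95151795]
0.21 1 [701.17138095 236.43193799]
0.22 -1 [694.65462786 245.86215673]
0.22 1 [701.95197305 232.47278491]
146.23938436275202 410.27980327902105
176.7722924598036 352.3724733641971
158.27960567613084 347.95345476337747
188.65648185269134 292.009140595588
0.153 590.3522990772194 289.4870931916667
0.172 591.539541091721 256.5564933412283
0.19 592.6777226857894 225.03800257288066
0.21 593.957999848335 189.64432067886682
```

View pics/c3.png

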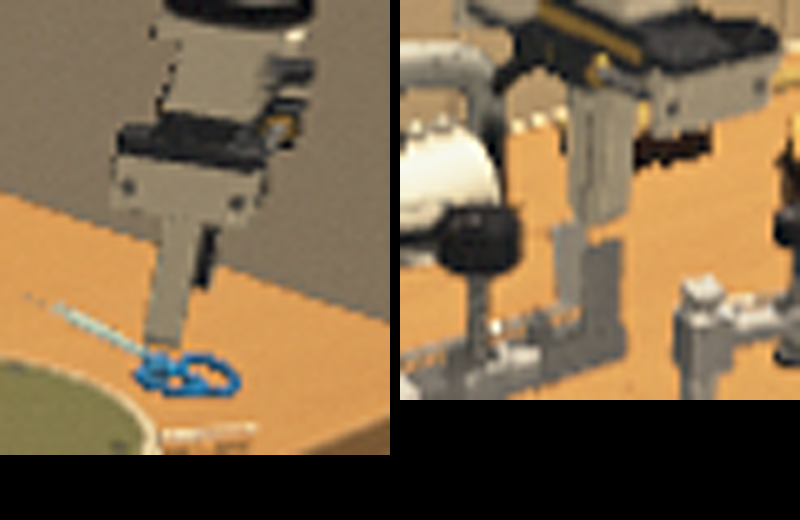

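The tips sit about 37 mm higher than the reported TCP. It shows in three places: the start scene view, the current scene view (tip bottom at crop (600,225), so z≈0.19) and the wrist view. I trust the cameras, so I'll open, go down 37 mm more and squeeze again.

```bash
python3 -m creep '[-0.004,0,0,0,0,0,0,0,0,0,0,0,0,0,0,0,0,0,0,0]' 0.75 20; python3 -m creep '[0,0,0,0,0,0,0,0,0,0,0,0,0,0,0,0]'
```

```text
t: 5.72
ee_pos: [0.4895, -0.0229, 0.1579]
tool_rot: [[0.004, 1.0, -0.02], [0.015, -0.02, -1.0], [-1.0, 0.004, -0.015]]
contact_force: [-0.7, -1.7, 1.2]
width: 0.0291
t: 6.05
ee_pos: [0.4894, -0.0229, 0.1578]
tool_rot: [[0.004, 1.0, -0.02], [0.015, -0.02, -1.0], [-1.0, 0.003, -0.015]]
contact_force: [0.4, -0.8, -0.2]
width: 0.0557
```

```bash
python3 -m creep '[0,0,0,0,0,0,0,0,0,0,0,0]'
```

```text
t: 6.3
ee_pos: [0.4893, -0.0229, 0.1577]
tool_rot: [[0.003, 1.0, -0.02], [0.015, -0.02, -1.0], [-1.0, 0.003, -0.015]]
contact_force: [0.4, -0.5, 0.6]
width: 0.0696
```

```bash
python3 -m creep '[0.012,0,0,0,0.012,0,0,0,0,0,0,0]'; python3 -m creep '[0.012,0,0,0,0.006,0,0,0,0,0,0,0]'
```

```text
t: 6.55
ee_pos: [0.4899, -0.0226, 0.1319]
tool_rot: [[0.005, 1.0, -0.02], [0.015, -0.02, -1.0], [-1.0, 0.005, -0.015]]
contact_force: [-0.4, -0.2, -0.5]
width: 0.0695
t: 6.8
ee_pos: [0.4885, -0.0221, 0.1108]
tool_rot: [[0.002, 1.0, -0.02], [0.015, -0.02, -1.0], [-1.0, 0.001, -0.015]]
contact_force: [-0.6, -0.6, 1.0]
width: 0.0699
```

```bash
python3 -m creep '[-0.004,0.001,0,0,0,0,0,0,0,0,0,0,0,0,0,0,0,0,0,0]' 0 20; python3 -m creep '[0,0,0,0,0,0,0,0,0,0,0,0,0,0,0,0]'
```

```text
t: 7.22
ee_pos: [0.4904, -0.0222, 0.1162]
tool_rot: [[0.003, 1.0, -0.02], [0.015, -0.02, -1.0], [-1.0, 0.003, -0.015]]
contact_force: [1.9, -0.7, -1.8]
width: 0.0406
t: 7.55
ee_pos: [0.489, -0.0222, 0.1162]
tool_rot: [[0.0, 1.0, -0.02], [0.015, -0.02, -1.0], [-1.0, -0.0, -0.015]]
contact_force: [4.4, 0.1, -1.8]
width: 0.0221
```

```bash
python3 -m creep '[0,0,0,0,0,0,0,0,0,0,0,0,0,0,0,0]'
```

```text
t: 7.88
ee_pos: [0.4891, -0.0222, 0.1162]
tool_rot: [[0.001, 1.0, -0.02], [0.015, -0.02, -1.0], [-1.0, 0.0, -0.015]]
contact_force: [0.6, 0.3, -0.7]
width: 0.0228
```

The squeeze is on (width 22.8 mm). Now I'll slide down.

```bash
python3 -m creep '[0.004,0,0,0,0.005,0,0,0,0.005,0,0,0,0,0,0,0]' - 25; python3 -m creep '[0.004,0,0,0,0.005,0,0,0,0.004,0,0,0,0,0,0,0]'
```

```text
t: 8.22
ee_pos: [0.489, -0.0222, 0.1014]
tool_rot: [[0.001, 1.0, -0.02], [0.015, -0.02, -1.0], [-1.0, 0.0, -0.015]]
contact_force: [1.7, -0.0, -5.4]
width: 0.0219
t: 8.55
ee_pos: [0.489, -0.0222, 0.0867]
tool_rot: [[0.001, 1.0, -0.02], [0.014, -0.02, -1.0], [-1.0, 0.0, -0.014]]
contact_force: [0.5, -0.5, -2.0]
width: 0.0218
```

```bash
python3 - <<'E'
from h import *
grab('scene','s4');S=load('s4')
f=10
c=cv2.resize(S['im'][165:225,243:313],(700,600),interpolation=cv2.INTER_CUBIC)
cv2.imwrite('pics/c4.png',c[:,:,::-1])
for X in((.4905,.0519,.0565),(.4905,.0519,.0515),(.4905,.0519,.1895)): q=proj(S,X);print(X,(q[0]-243)*f,(q[1]-165)*f)
E
```

```text
(0.4905, 0.0519, 0.0565) 326.98397345364924 485.7061746079765
(0.4905, 0.0519, 0.0515) 326.766754175697 498.1619381041736
(0.4905, 0.0519, 0.1895) 333.0251478903733 141.5219156698035
```

View pics/c4.png

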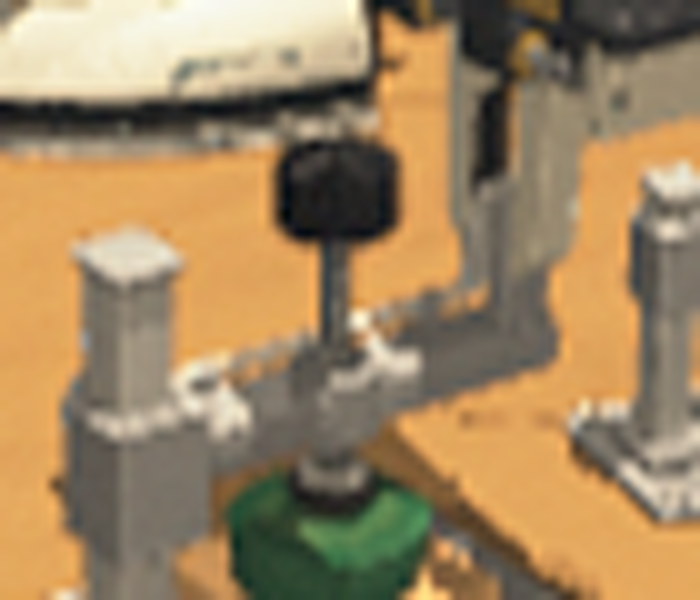

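The jaw came along with the lever. The pad underside is at about y≈495 in the crop and the tin rim at about 515, so roughly 5–8 mm remains. I'll approach in small steps.

```bash
for i in 1; do :; done; python3 -m creep '[0.002,0,0,0,0,0,0,0]'; python3 -m creep '[0.002,0,0,0,0,0,0,0]'; python3 -m creep '[0.0015,0,0,0,0,0,0,0]'
```

```text
t: 8.77
ee_pos: [0.4889, -0.0222, 0.0845]
tool_rot: [[0.0, 1.0, -0.02], [0.014, -0.02, -1.0], [-1.0, -0.0, -0.014]]
contact_force: [1.3, -0.5, -5.7]
width: 0.0221
t: 8.93
ee_pos: [0.4889, -0.0222, 0.0823]
tool_rot: [[0.0, 1.0, -0.02], [0.014, -0.02, -1.0], [-1.0, -0.0, -0.014]]
contact_force: [1.8, -1.4, -5.5]
width: 0.0219
t: 9.1
ee_pos: [0.489, -0.0223, 0.0813]
tool_rot: [[0.0, 1.0, -0.02], [0.014, -0.02, -1.0], [-1.0, 0.0, -0.014]]
contact_force: [-1.9, 0.0, 0.2]
width: 0.0223
```

```bash
python3 -m creep '[0.001,0,0,0,0,0,0,0]'; python3 -m creep '[0.001,0,0,0,0,0,0,0]'
```

```text
t: 9.27
ee_pos: [0.489, -0.0222, 0.0813]
tool_rot: [[0.0, 1.0, -0.02], [0.014, -0.02, -1.0], [-1.0, 0.0, -0.014]]
contact_force: [-1.6, -0.7, -0.5]
width: 0.0222
t: 9.43
ee_pos: [0.4891, -0.0222, 0.0812]
tool_rot: [[0.001, 1.0, -0.02], [0.014, -0.02, -1.0], [-1.0, 0.0, -0.014]]
contact_force: [-2.3, -0.2, -0.6]
width: 0.0223
```

```bash
python3 -m creep '[0.002,0,0,0,0,0,0,0]'
```

```text
t: 9.6
ee_pos: [0.4891, -0.0223, 0.0806]
tool_rot: [[0.001, 1.0, -0.02], [0.014, -0.02, -1.0], [-1.0, 0.0, -0.014]]
contact_force: [-4.9, -0.4, 4.7]
width: 0.0219
```

The pad is on the tin: it resists the move and Fz has risen. I'll release the lever.

```bash
python3 -m creep '[0,0,0,0,0,0,0,0,0,0,0,0,0,0,0,0,0,0,0,0]' 0.75; python3 -m creep '[0,0,0,0,0,0,0,0,0,0,0,0,0,0,0,0,0,0,0,0]'; python3 - <<'E'
from h import *
grab('wrist','w5');W=load('w5')
c=cv2.resize(W['im'][60:310,130:385],(765,750)) 
c=cv2.resize(W['im'][90:250,150:363],(799,600),interpolation=cv2.INTER_CUBIC)
cv2.imwrite('pics/c5.png',c[:,:,::-1])
E
```

```text
t: 10.02
ee_pos: [0.4923, -0.0221, 0.0814]
tool_rot: [[0.007, 1.0, -0.019], [0.014, -0.02, -1.0], [-1.0, 0.007, -0.014]]
contact_force: [0.5, 0.5, -1.3]
width: 0.0503
t: 10.43
ee_pos: [0.4903, -0.0218, 0.08]
tool_rot: [[0.003, 1.0, -0.019], [0.015, -0.019, -1.0], [-1.0, 0.003, -0.015]]
contact_force: [-0.2, 0.9, 0.5]
width: 0.07
```

View pics/c5.png

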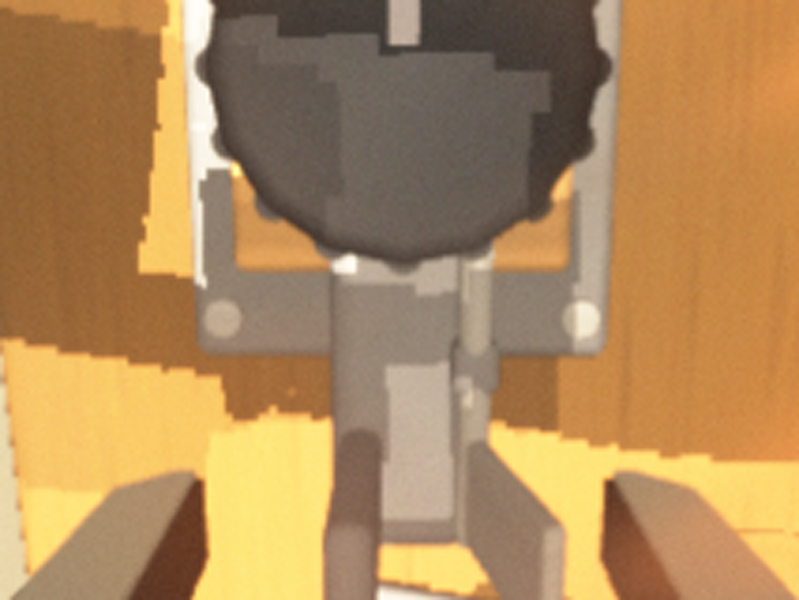

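```bash
python3 - <<'E'
from h import *
W=load('w5');f=lambda x,y,z:onz(W,150+(x+.5)/3.75-.5,90+(y+.5)/3.75-.5,z).round(4)
print(f(328,565,.151),f(378,565,.151),f(540,565,.151),f(562,565,.151))
# knob: z mid .2063-.0355
for z in (.1838,.171): print('knob l/r',f(205,66,z),f(605,66,z),f(403,265,z))
E
```

```text
[ 0.4793 -0.0162  0.151 ] [ 0.4865 -0.0164  0.151 ] [ 0.51   -0.0169  0.151 ] [ 0.5132 -0.017   0.151 ]
knob l/r [0.4722 0.0514 0.1838] [0.5112 0.0506 0.1838] [0.4911 0.0315 0.1838]
knob l/r [0.4698 0.0522 0.171 ] [0.5137 0.0513 0.171 ] [0.4911 0.0298 0.171 ]
```

The lever reads about rest: outer-to-outer is 34–35 mm, against 35.1 mm before the squeeze, so the pawl is seated. I'll go up and over to the knob at (0.4915, 0.0515).

```bash
python3 -m creep '[-0.02,0,0,0,-0.03,0,0,0,-0.03,0,0,0,-0.02,0,0,0,0,0,0,0]'; python3 -m creep '[0,0,-0.02,0,0,0,-0.03,0,0,0,-0.02,0,0,0,0,0,0,0,0,0]'
```

```text
t: 10.9
ee_pos: [0.4871, -0.0228, 0.1809]
tool_rot: [[-0.004, 1.0, -0.019], [0.016, -0.019, -1.0], [-1.0, -0.004, -0.016]]
contact_force: [1.1, -0.1, 1.1]
width: 0.0696
t: 11.32
ee_pos: [0.4893, 0.0483, 0.1809]
tool_rot: [[-0.001, 1.0, -0.022], [0.015, -0.022, -1.0], [-1.0, -0.002, -0.015]]
contact_force: [0.2, 0.1, -0.7]
width: 0.0696
```

```bash
python3 -m creep '[0.02,0.002,-0.003,0,0.02,0,0,0,0.02,0,0,0,0.005,0,0,0,0,0,0,0]'; python3 -m creep '[0,0,0,0]'
```

```text
t: 11.73
ee_pos: [0.4909, 0.0492, 0.1117]
tool_rot: [[-0.002, 1.0, -0.022], [0.013, -0.022, -1.0], [-1.0, -0.002, -0.013]]
contact_force: [-0.2, 0.6, -0.5]
width: 0.0698
t: 11.82
ee_pos: [0.4903, 0.0485, 0.1112]
tool_rot: [[-0.004, 1.0, -0.023], [0.013, -0.023, -1.0], [-1.0, -0.004, -0.013]]
contact_force: [-1.0, 1.0, -0.2]
width: 0.07
```

```bash
python3 -m creep '[-0.003,0.001,-0.003,0,0,0,0,0,0,0,0,0,0,0,0,0,0,0,0,0]' 0 30;  python3 -m creep '[0,0,0,0,0,0,0,0,0,0,0,0,0,0,0,0]'; python3 -c "
from h import *
s=readout.sense();print(s['ee_pos'],s['torque'],s['joint_efforts'],s['joint_positions'],s['width'])"
```

```text
t: 12.23
ee_pos: [0.4922, 0.0507, 0.1183]
tool_rot: [[-0.002, 1.0, -0.024], [0.013, -0.024, -1.0], [-1.0, -0.003, -0.013]]
contact_force: [-14.7, 0.0, 5.4]
width: 0.0411
t: 12.57
ee_pos: [0.4916, 0.0507, 0.1184]
tool_rot: [[-0.003, 1.0, -0.023], [0.012, -0.023, -1.0], [-1.0, -0.003, -0.012]]
contact_force: [-1.1, -1.3, -1.1]
width: 0.0414
[0.49155021 0.05068832 0.11844889] [-0.06782825 -0.15066163 -0.020551  ] [ 7.99221662e-02 -4.25926745e+01 -4.93022847e+01  2.60276701e-01
 -1.12167019e-01 -1.90129853e-02] [-0.01150098 -0.11974914  1.85130022  0.01248362  1.41335649  0.009856  ] 0.04136625460309917
```

```bash
cat > st.py <<'E'
from h import *
s=readout.sense();R=s['tool_rot'];print('yaw %.3f'%np.arctan2(R[1,1],R[0,1]),'T',s['torque'].round(3),'j6 %.3f'%s['joint_efforts'][5],'q6 %.3f'%s['joint_positions'][5],'F',s['contact_force'].round(1),s['ee_pos'].round(4),s['width'].round(4))
E
for a in 1; do python3 -m creep '[0.0004,0,0,0.1]' >/dev/null; python3 st.py; python3 -m creep '[0.0004,0,0,0.1]'>/dev/null; python3 st.py;python3 -m creep '[0.0004,0,0,0.1]'>/dev/null; python3 st.py; python3 -m creep '[0,0,0,0]' >/dev/null; python3 st.py; done
```

```text
Traceback (most recent call last):
  File "st.py", line 2, in <module>
    s=readout.sense();R=s['tool_rot'];print('yaw %.3f'%np.arctan2(R[1,1],R[0,1]),'T',s['torque'].round(3),'j6 %.3f'%s['joint_efforts'][5],'q6 %.3f'%s['joint_positions'][5],'F',s['contact_force'].round(1),s['ee_pos'].round(4),s['width'].round(4))
                                                                                                                                                                                                                                 ^^^^^^^^^^^^^^^^
AttributeError: 'float' object has no attribute 'round'
Traceback (most recent call last):
  File "st.py", line 2, in <module>
    s=readout.sense();R=s['tool_rot'];print('yaw %.3f'%np.arctan2(R[1,1],R[0,1]),'T',s['torque'].round(3),'j6 %.3f'%s['joint_efforts'][5],'q6 %.3f'%s['joint_positions'][5],'F',s['contact_force'].round(1),s['ee_pos'].round(4),s['width'].round(4))
                                                                                                                                                                        
[... 659 characters left out ...]
             ^^^^^^^^^^^^^^^^
AttributeError: 'float' object has no attribute 'round'
Traceback (most recent call last):
  File "st.py", line 2, in <module>
    s=readout.sense();R=s['tool_rot'];print('yaw %.3f'%np.arctan2(R[1,1],R[0,1]),'T',s['torque'].round(3),'j6 %.3f'%s['joint_efforts'][5],'q6 %.3f'%s['joint_positions'][5],'F',s['contact_force'].round(1),s['ee_pos'].round(4),s['width'].round(4))
                                                                                                                                                                                                                                 ^^^^^^^^^^^^^^^^
AttributeError: 'float' object has no attribute 'round'
```

```bash
sed -i "s/,s\['width'\].round(4)/,s['width']/" st.py; python3 st.py; python3 -m creep '[0,0,0,0.06]' >/dev/null; python3 st.py; python3 -m creep '[0,0,0,0]' >/dev/null; python3 st.py; python3 -m creep '[0,0,0,0]' >/dev/null; python3 st.py
```

```text
yaw -0.334 T [-0.171 -0.068 -0.153] j6 2.029 q6 0.321 F [-2.3 -0.3 -0.9] [0.4913 0.0507 0.1179] 0.0416080109046757
yaw -0.391 T [-0.144 -0.2    0.242] j6 -2.085 q6 0.378 F [-1.7  0.3 -1.9] [0.4912 0.0507 0.1178] 0.04155701647243035
yaw -0.390 T [-0.273 -0.225 -0.107] j6 1.298 q6 0.378 F [-1.5 -0.3 -1.7] [0.4912 0.0507 0.1178] 0.041145015649287575
yaw -0.386 T [-0.209 -0.112 -0.124] j6 0.228 q6 0.374 F [-1.7 -0.8 -1.5] [0.4913 0.0507 0.1178] 0.041183039737610304
```

```bash
r(){ python3 st.py | cut -c1-60; }; q='>/dev/null'
python3 -m creep '[0.0001,0,0,0.03]'>/dev/null; r; python3 -m creep '[0.0001,0,0,0.03]'>/dev/null; r;python3 -m creep '[0.0001,0,0,0.03]'>/dev/null; r;python3 -m creep '[0.0001,0,0,0.03]'>/dev/null; r;python3 -m creep '[0.0001,0,0,0.03]'>/dev/null; r;python3 -m creep '[0.0001,0,0,0.03]'>/dev/null; r
```

```text
yaw -0.412 T [-0.239 -0.124  0.246] j6 -1.019 q6 0.399 F [-1
yaw -0.439 T [-0.204 -0.119  0.206] j6 -0.544 q6 0.426 F [-2
yaw -0.466 T [-0.208 -0.089  0.214] j6 -0.506 q6 0.454 F [-2
yaw -0.493 T [-0.233 -0.103  0.276] j6 -0.474 q6 0.481 F [-2
yaw -0.521 T [-0.295 -0.044  0.252] j6 -0.467 q6 0.508 F [-2
yaw -0.548 T [-0.231 -0.09   0.217] j6 -0.463 q6 0.536 F [-2
```

```bash
r(){ python3 st.py | cut -c1-60; }
python3 -m creep '[0.0001,0,0,0.03]'>/dev/null; r; python3 -m creep '[0.0001,0,0,0.03]'>/dev/null; r;python3 -m creep '[0.0001,0,0,0.03]'>/dev/null; r;python3 -m creep '[0.0001,0,0,0.03]'>/dev/null; r;python3 -m creep '[0.0001,0,0,0.03]'>/dev/null; r;python3 -m creep '[0.0001,0,0,0.03]'>/dev/null; r
```

```text
yaw -0.575 T [-0.159 -0.073  0.236] j6 -0.460 q6 0.563 F [-1
yaw -0.602 T [-0.321 -0.084  0.209] j6 -0.458 q6 0.590 F [-2
yaw -0.630 T [-0.263 -0.09   0.2  ] j6 -0.456 q6 0.618 F [-1
yaw -0.657 T [-0.276 -0.164  0.243] j6 -0.454 q6 0.645 F [-2
yaw -0.684 T [-0.232 -0.04   0.202] j6 -0.452 q6 0.672 F [-1
yaw -0.711 T [-0.305 -0.151  0.173] j6 -0.449 q6 0.700 F [-2
```

The j6 effort is a clean signal, and it isn't rising yet, so the pad isn't loaded. Continuing.

```bash
r(){ python3 st.py | cut -c1-60; }
python3 -m creep '[0.0001,0,0,0.03,0.0001,0,0,0.03,0.0001,0,0,0.03]'>/dev/null; r; python3 -m creep '[0.0001,0,0,0.03,0.0001,0,0,0.03,0.0001,0,0,0.03]'>/dev/null; r; python3 -m creep '[0.0001,0,0,0.03,0.0001,0,0,0.03,0.0001,0,0,0.03]'>/dev/null; r;python3 -m creep '[0.0001,0,0,0.03,0.0001,0,0,0.03,0.0001,0,0,0.03]'>/dev/null; r
```

```text
yaw -0.793 T [-0.312 -0.059  0.267] j6 -0.444 q6 0.782 F [-2
yaw -0.874 T [-0.394 -0.082  0.282] j6 -0.438 q6 0.864 F [-2
yaw -0.956 T [-0.344 -0.041  0.281] j6 -0.432 q6 0.946 F [-2
yaw -1.037 T [-0.337 -0.082  0.215] j6 -0.427 q6 1.028 F [-2
```

```bash
python3 - <<'E'
from h import *
grab('wrist','w6');W=load('w6');grab('scene','s6');S=load('s6')
c=np.zeros((450,800,3),np.uint8)
c[:,:400]=cv2.resize(W['im'][110:335,157:357],(400,450),interpolation=cv2.INTER_CUBIC)
c[:,400:]=cv2.resize(S['im'][180:225,255:295],(400,450),interpolation=cv2.INTER_CUBIC)
cv2.imwrite('pics/c6.png',c[:,:,::-1])
E
```

```text
(no output)
```

View pics/c6.png

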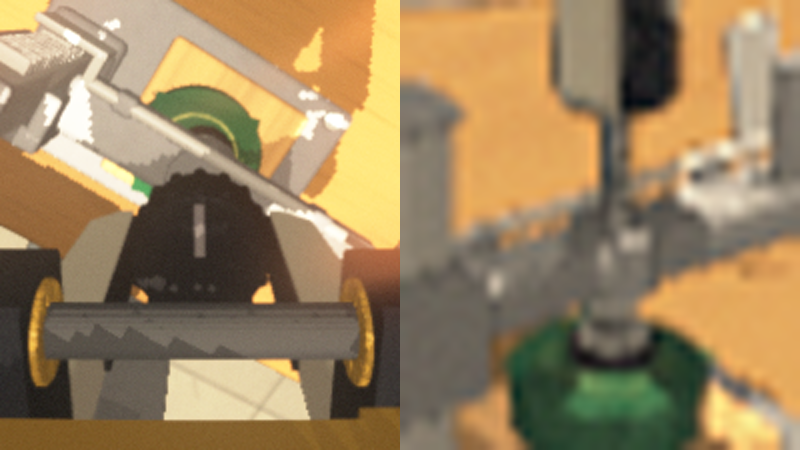

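The mark still points up in the image, so the knob turns with the fingers without slipping (about 1.0 rad). I'll check numerically how far the jaw moved between s4 and now.

```bash
python3 - <<'E'
from h import *
A=load('s4')['im'];B=load('s6')['im'];S=load('s6');A0=load('scene0')['im']
up=lambda i:cv2.resize(cv2.cvtColor(i,cv2.COLOR_RGB2GRAY),None,fx=8,fy=8,interpolation=cv2.INTER_CUBIC)
a,b,z=up(A),up(B),up(A0)
def m(n,u0,u1,v0,v1,i,j,dr):
    t=i[v0*8:v1*8,u0*8:u1*8]; s=j[(v0-8)*8:(v1+8)*8,(u0-3)*8:(u1+3)*8]
    r=cv2.matchTemplate(s,t,cv2.TM_CCOEFF_NORMED);_,x,_,p=cv2.minMaxLoc(r);print(n,'du',p[0]/8-3,'dv',p[1]/8-8,round(x,3))
m('collar',249,264,202,212,a,b,0); m('arm mid',264,290,193,212,a,b,0); m('pad',270,283,211,217,a,b,0);m('tin',266,288,218,226,a,b,0)
m('posttop',250,262,187,195,a,b,0)
for X in((.4905,.0519,.06),(.4905,.0519,.05),(.4905,.1363,.12),(.4905,.1363,.11)):print(X,np.round(proj(S,X),2))
E
```

```text
collar du 1.75 dv -4.25 0.676
arm mid du -0.25 dv 1.5 0.444
pad du -0.125 dv 0.875 0.661
tin du 1.5 dv -3.625 0.613
posttop du -0.375 dv -4.0 0.72
(0.4905, 0.0519, 0.06) [275.71 212.7 ]
(0.4905, 0.0519, 0.05) [275.67 215.19]
(0.4905, 0.1363, 0.12) [255.79 204.26]
(0.4905, 0.1363, 0.11) [255.8  206.89]
```

Torque is the deciding signal here and it is noisy. I'll turn back about 0.17 rad and then forward again, averaging both directions so the sensor bias cancels.

```bash
r(){ python3 st.py | cut -c1-60; }
python3 -m creep '[0,0,0,-0.03]'>/dev/null; r; python3 -m creep '[0,0,0,-0.03]'>/dev/null; r;python3 -m creep '[0,0,0,-0.03]'>/dev/null; r;python3 -m creep '[0,0,0,-0.03]'>/dev/null; r;python3 -m creep '[0,0,0,-0.03]'>/dev/null; r;python3 -m creep '[0,0,0,-0.03]'>/dev/null; r;python3 -m creep '[0,0,0,-0.03]'>/dev/null; r
python3 -m creep '[0,0,0,0.03]'>/dev/null; r; python3 -m creep '[0,0,0,0.03]'>/dev/null; r;python3 -m creep '[0,0,0,0.03]'>/dev/null; r;python3 -m creep '[0,0,0,0.03]'>/dev/null; r;python3 -m creep '[0,0,0,0.03]'>/dev/null; r;python3 -m creep '[0,0,0,0.03]'>/dev/null; r;python3 -m creep '[0,0,0,0.03]'>/dev/null; r
```

```text
yaw -1.005 T [-0.351  0.068 -0.101] j6 1.497 q6 0.995 F [-1.
yaw -0.970 T [-0.327 -0.025 -0.069] j6 0.897 q6 0.960 F [-1.
yaw -0.935 T [-0.336  0.023 -0.085] j6 0.835 q6 0.925 F [-2.
yaw -0.900 T [-0.315 -0.036 -0.135] j6 0.792 q6 0.890 F [-1.
yaw -0.865 T [-0.308 -0.043 -0.104] j6 0.781 q6 0.855 F [-1.
yaw -0.830 T [-0.276 -0.047 -0.096] j6 0.774 q6 0.820 F [-2.
yaw -0.795 T [-0.28  -0.046 -0.139] j6 0.769 q6 0.785 F [-2.
yaw -0.821 T [-0.287 -0.064  0.266] j6 -1.700 q6 0.811 F [-1
yaw -0.851 T [-0.27  -0.167  0.205] j6 -0.869 q6 0.842 F [-1
yaw -0.882 T [-0.296 -0.201  0.234] j6 -0.690 q6 0.873 F [-1
yaw -0.914 T [-0.285 -0.097  0.251] j6 -0.579 q6 0.904 F [-0
yaw -0.946 T [-0.355 -0.09   0.219] j6 -0.556 q6 0.936 F [-1
yaw -0.977 T [-0.315 -0.053  0.296] j6 -0.544 q6 0.968 F [-1
yaw -1.009 T [-0.307 -0.077  0.269] j6 -0.538 q6 0.999 F [-1
```

The half-difference is 0.176 and the half-sum is +0.072 N m. A 4 mm/rad screw reacts at 0.004 N m per N in one direction only, so the half-sum could mean about 18 N, or it could be sensor bias. I'll let go and read the bias free of contact.

```bash
r(){ python3 st.py; }
python3 -m creep '[0,0,0,0,0,0,0,0,0,0,0,0,0,0,0,0,0,0,0,0]' 0.75 >/dev/null; r; python3 -m creep '[0,0,0,0]'>/dev/null; r;python3 -m creep '[0,0,0,0]'>/dev/null; r;python3 -m creep '[0,0,0,0]'>/dev/null; r;python3 -m creep '[0,0,0,0]'>/dev/null; r;python3 -m creep '[0,0,0,0]'>/dev/null; r;python3 -m creep '[0,0,0,0.03]'>/dev/null; r;python3 -m creep '[0,0,0,0.03]'>/dev/null; r;python3 -m creep '[0,0,0,-0.03]'>/dev/null; r;python3 -m creep '[0,0,0,-0.03]'>/dev/null; r
```

```text
yaw -1.009 T [ 0.038 -0.034  0.03 ] j6 0.008 q6 0.999 F [-0.4 -0.   0.3] [0.4921 0.051  0.1174] 0.06849344990053104
yaw -1.008 T [-0.    -0.035 -0.016] j6 -0.000 q6 0.999 F [ 0.2  0.2 -0.8] [0.4923 0.051  0.1176] 0.06953478738023555
yaw -1.008 T [ 0.027  0.006 -0.027] j6 -0.003 q6 0.998 F [-0.   0.1  0.1] [0.4925 0.0509 0.1177] 0.06960015828401864
yaw -1.008 T [0.029 0.01  0.002] j6 -0.003 q6 0.998 F [-0.6  0.5 -0.1] [0.4926 0.0509 0.1178] 0.07013124214019364
yaw -1.008 T [-0.018 -0.002 -0.019] j6 -0.003 q6 0.998 F [-0.4 -0.7 -0.1] [0.4926 0.0509 0.1179] 0.06968238845202793
yaw -1.008 T [-0.014 -0.019 -0.011] j6 -0.002 q6 0.998 F [ 0.1 -0.4 -0.4] [0.4926 0.0509 0.1179] 0.06998546229236621
yaw -1.037 T [0.026 0.002 0.007] j6 -1.427 q6 1.028 F [0.2 0.9 0.5] [0.4926 0.0509 0.1179] 0.0698854661124421
yaw -1.069 T [ 0.029 -0.041 -0.007] j6 -0.881 q6 1.059 F [ 0.1 -0.2  0.4] [0.4926 0.0509 0.1179] 0.06947602574283478
yaw -1.041 T [0.017 0.019 0.032] j6 2.013 q6 1.031 F [-0.   0.4  0.1] [0.4926 0.0509 0.1178] 0.06986045692636966
yaw -1.010 T [ 0.066 -0.013  0.041] j6 0.959 q6 1.000 F [-0.1 -0.4 -0.3] [0.4925 0.0509 0.1178] 0.06970137578778986
```

The free bias is zero to within 0.02 N m. So the asymmetry is real: about 18 N averaged over that range, and about 21–25 N at the present angle. I'll back off and check.

```bash
python3 -m creep '[-0.01,0,0,0,-0.025,0,0,0,-0.03,0,0,0,-0.03,0,0,0,-0.02,0,0,0]'; python3 -m creep '[-0.02,0,0,-0.12,-0.02,0,0,-0.12,0,0,0,-0.12,0,0,0,-0.12,0,0,0,-0.12]'; python3 -m creep '[0,0,0,-0.12,0,0,0,-0.12,0,0,0,-0.12,0,0,0,0]' ; python3 - <<'E'
from h import *
grab('scene','s7');S=load('s7');grab('wrist','w7');W=load('w7')
c=np.zeros((500,800,3),np.uint8)
c[:,:400]=cv2.resize(S['im'][175:238,250:300],(400,500),interpolation=cv2.INTER_CUBIC)
q=proj(W,(.4905,.0,.15));u,v=int(q[0]),int(q[1]);print(u,v)
u0=u-40;v0=max(0,v-70);print(u0,v0);c[:,400:]=cv2.resize(W['im'][v0:v0+100,u0:u0+80],(400,500),interpolation=cv2.INTER_CUBIC)
cv2.imwrite('pics/c7.png',c[:,:,::-1])
E
```

```text
t: 18.0
ee_pos: [0.4878, 0.0499, 0.2325]
tool_rot: [[-0.014, 0.53, -0.848], [0.009, -0.848, -0.53], [-1.0, -0.015, 0.007]]
contact_force: [0.3, -0.6, 0.2]
width: 0.0699
t: 18.42
ee_pos: [0.4914, 0.0494, 0.2875]
tool_rot: [[0.002, 0.922, -0.386], [0.009, -0.386, -0.922], [-1.0, -0.002, -0.009]]
contact_force: [-0.3, 0.3, -0.0]
width: 0.0696
t: 18.75
ee_pos: [0.492, 0.0494, 0.2925]
tool_rot: [[0.007, 1.0, -0.016], [0.009, -0.016, -1.0], [-1.0, 0.007, -0.009]]
contact_force: [1.0, 0.7, -0.8]
width: 0.0699
256 210
216 140
```

View pics/c7.png

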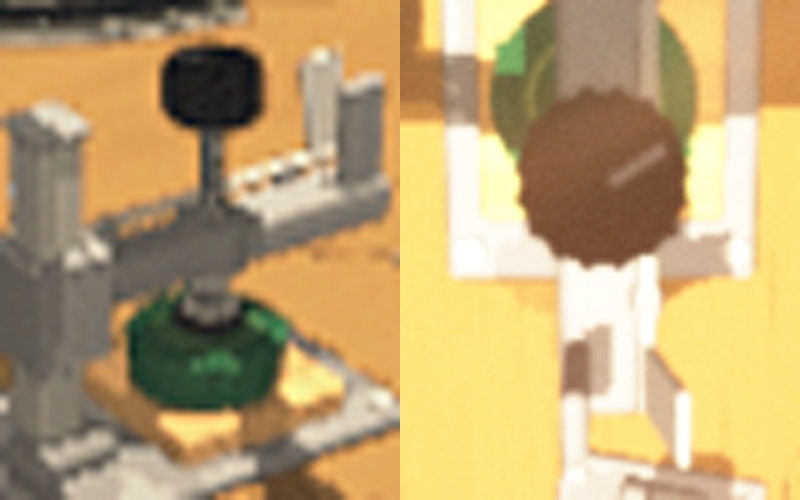

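The pad is seated centrally on the tin. The knob mark has turned about 1 rad clockwise, and the lever leans at rest (about 34 mm outer to outer). The robot is clear, so I'll hand in.

```bash
python3 -c "
from rig import job,readout
print(readout.sense()['t'],job.sign_off())"
```

```text
the job is handed in; nothing more can be done
18.85 None
```

I clamped the tin and handed the job in at 18.85 s, with the gripper well clear of the press. No verdict was reported, so the clamping force below is my own estimate.

**What I did:**
- I picked the middle of the three presses: it is the largest and holds the tin.
- I squeezed the lever to a finger width of 22 mm and slid the jaw down about 35 mm, until it resisted and the upward force rose.
- I let the lever spring back, then turned the knob about 1.0 rad clockwise and let go.

**Last checks:**
- **Pad and tin:** the final picture shows the pad on the middle of the tin.
- **Knob:** its mark has turned about 1 rad, and it had not slipped in the fingers.
- **Lever:** it is about 34 mm across the outer faces, against 35 mm at rest, so I take the pawl to be seated.
- **Clamping force:** about 18–25 N. This comes from the difference in torque between turning the knob forward and back, after confirming the sensor reads zero when free.
- **Bystanders:** I did not measure the stick, bottle and spool again at the end; the arm stayed away from where they were seen.

**What disagreed:**
- **Fingertip height:** the tips were about 37 mm higher than the reported tool position. The first squeeze closed on empty air above the plates. I corrected for this from the camera views.
- **Force signals:** the last joint's effort showed no clear rise as the clamp tightened. The torque was noisy, so the force is uncertain by a few newtons. It also assumes the screw's extra torque acts in one direction only; if it acts both ways, the same readings would mean only about 2 N.

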